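# Clamp a transformer in the bench jig

### The job

Put the transformer into the empty bay of the clamping jig, standing on the jig's base with its long side along the gate, and let go of it. Then slide the gate fully shut along it, and work the ratchet handle back and forth between its two stop posts until the clamp bolt is fully tight and the pad presses the transformer firmly against the gate. Set the transformer down gently, and leave the other things on the bench where they are.

Things in the scene. Friction and masses are not known exactly. Their poses are not given: they have to be found in the camera images.
- transformer: Loose transformer, about 0.5 kg. Dark steel core 84 (x) x 64 (y) x 28 mm high; on its middle a black and copper winding block 56 (x) x 36 mm (y), 28 to 68 mm above the underside; brass pins on top to 74 mm. Origin: centre of underside. Grip the winding block across its 36 mm (along y), fingertips at least 36 mm above the underside to clear gate, pad and fences. Either way round is fine.
- jig: Fixed jig, aluminium base 12 mm thick. Origin: under the bay's middle, at bench height. Its x runs along the bay and gate, its y from gate (-y) through the bay to pad and ratchet head (+y). Bay floor z = 12 mm; low fences, inner faces x = +48 and -48 mm, tops z = 30. Ratchet head: axis x = 0, y = 100, 72 mm across, top z = 74. Two steel posts 55 mm from that axis (tops z = 72) stop the handle.
- bay_place (a point): On the bay floor (z = 12 mm), jig x = 0, y = -13 mm: where the transformer's origin ends when clamped against the shut gate, its x along the jig's x (x within 6 mm is fine). When setting it down aim 3 to 5 mm from here towards the pad (+y), to stay clear of the gate's path; pad and gate leave 9 to 12.5 mm of play in all along y.
- gate (a joint): Sliding steel gate at the bay's -y side, m: 0 = fully shut against its end stop, 0.115 = fully open (starts at 0.105 to 0.115, clear of the bay); opens towards jig -x. Slides with about 2.5 N, stays where left. Wall 96 mm long, y -55 to -45 mm, top z = 49.5, bevelled nose at its leading +x end. A lip at its top overhangs the bay by 8 mm (to y = -37), 3.5 mm above the transformer's core.
- gate_tab (a point): Point 80 mm above the bench on the gate's upright black tab, moving with the gate (jig x = 20 mm minus the joint value, y = -74 mm). The tab is 14 mm thick along jig x, 24 mm along y, z = 30 to 91 mm. Pinch it along jig x (along y the transformer is in the way), or push it with shut fingers.
- bolt (a joint): Upright hexagon clamp bolt in the ratchet head, flush with it, rad: grows as it tightens (clockwise from above); hard end at 4.0. Starts at 0 to 0.9, stays where left. Only the handle's clockwise swings turn it (0.25 to 0.35 N m). It drives the pad 4 mm per rad to the gate: pad meets the clamped transformer at about 3.1 rad and presses 5 N at once, plus 20 N per rad (10 N at 3.4, 22 N at 4.0).
- bolt_head (a point): Centre of the top of the clamp bolt, on the axis of bolt and handle, 74.5 mm above the bench.
- handle (a joint): Ratchet handle, rad, 0 to 1.2, clockwise from above. 0: at one post, arm pointing 0.6 rad from jig +y towards -x; 0.6: along +y; 1.2: at the other post. Clockwise swings (growing) turn the bolt once a tooth engages (within 0.25 rad); swinging back clicks freely and leaves the bolt. It stays where left. With the bolt at its end it can no longer swing clockwise.
- handle_knob (a point): Point on the handle's upright round black knob, 105 mm from the bolt axis and 105 mm above the bench. The knob is 22 mm in diameter, z = 72 to 122 mm, fixed on a steel arm (underside z = 60 mm). Pinch it from above or push it sideways; it takes about 3 N, back swings 1 N; stop pushing when it resists with about 15 N.
- pad: Steel clamping pad, 60 mm wide (x), z = 14 to 40 mm, sliding along jig y as the bolt turns, on a stiff spring. Its origin lies at the jig's origin when the bolt is at 0.
- pad_face (a point): Middle of the pad's pressing face: at jig y = 31.5 mm minus 4 mm per rad of bolt turn, 27 mm above the bench.
- choke: Bystander: copper ring choke, 60 mm across, 26 mm high; origin under its centre.
- spool: Bystander: metal solder spool standing up, 60 mm across, 54 mm high; origin under its centre.
- jar: Bystander: clear jar with lid, 56 mm across, 75 mm high; origin under its centre.
- driver: Bystander: screwdriver 200 mm long lying along its x.
- meter: Bystander: hand multimeter lying flat, 150 x 76 x 34 mm; origin under its centre.
- heatsink: Bystander: finned aluminium heat sink 90 x 70 x 32 mm; origin under its centre.
- tin: Bystander: open steel tin, 72 mm across, 75 mm high; origin under its centre.

How it is judged:
By the outcome, as a careful person would: the job done as asked, in the order asked, and still so for the second after the job is handed in, with the robot touching nothing.
It also fails if it takes over 67 s, if anything falls off the work surface, if the arm or the gripper's body presses on something with over 40 N, if the wrist force passes 120 N, or if a joint passes its speed limit or range.

### The arm

A 6-joint arm with a two-finger parallel gripper is mounted at the origin on the work surface. World frame = base frame: x ahead of the robot, y to its left, z up, the work surface at z = 0. Lengths are in m, angles in degrees, forces in N, time in s.
With the tool pointing down it reaches from about 0.375 to 0.75 m from the base axis. Payload 9 kg.
Tool frame: the origin (TCP) lies where the fingers leave the gripper's body, on its centre line; the fingertips stand 73 mm ahead of it and the grasp point (between the pads) lies 54 mm ahead of it (robot.tip_reach is the distance from the TCP to the fingertips, in m); z points along the fingers, y is the direction in which the jaws open and shut (so a half turn about z gives the same grasp; the last joint's range is limited). The gripper opens to 85 mm and grips with 20 to 120 N. Pads are 22 mm wide; open, the fingers measure 114 mm over their backs; the gripper's body (76 mm by 85 mm) begins 54 mm behind the grasp point. The pads swing forward as they close: fully open they stand 13 mm farther back than shut.
Start: joints at [-89.307, 5.964, 5.575, 89.605, 0, 77.527], TCP at [0.137, -0.584, 0.304] pointing down, gripper open.
Joint ranges: [-171.21, 171.21], [-48.23, 106.86], [-62.78, 66.21], [-105.2, 120.99], [-86.42, 89.51], [-180, 180]. Speed limits (degrees/s): [127.2, 127.2, 147.25, 180, 180, 180].

### API

Orientations are given as [roll, pitch, yaw] about the fixed x, y, z axes, in that order (R = Rz(yaw) Ry(pitch) Rx(roll)).
In Python, from plant import robot gives the robot as it stands. Calls block until the motion is done:
- robot.move_pose(position, orientation): joint-space move of the TCP to a pose.
- robot.line_to(position, vel=0.15, rotation=None, guard=None): straight line of the TCP; rotation=None keeps the orientation; vel is the mean speed in m/s. With guard (N) it stops when the force on the tool has changed by that much, and returns True; else False.
- robot.goto_joints(angles): joint-space move.
- robot.set_gripper(opening): finger opening in m; the grip force is fixed at half the most; returns when the fingers have stopped.
- robot.pause(seconds).
- robot.ik(position, orientation): joint angles nearest the present ones, or None.
- robot.observe(): the state.
- robot.grab_frame(name): name is "scene" or "top" or "wrist"; returns the picture (400x640x3 uint8, blue, green, red); there is no depth.
- robot.get_calibration(name): a dict with "vertical_fov" (degrees; the focal length in pixels is half the picture's height over the tangent of half this angle, whatever the lens; pixels are square), "cx", "cy" (the principal point, pixels), "k1" (the pictures are not rectified: a ray, as slopes to the right and down, at radius r is drawn at 1 + k1 r^2 times it, then the intrinsics apply), "rvec" (rotation vector, rad) and "tvec" (3), from world to camera coordinates, as OpenCV has them. Camera axes: x right, y down, z forward; pixel columns grow to the right and rows downward; lengths in m; the calibration is good to about 2 mm. A picture is of the moment at which its call begins: read the wrist's pose just before it. get_calibration takes no time and is no camera call; for the wrist camera it gives the pose at the moment of the call.
A pose or a line that the arm cannot do raises robot.IKError and nothing moves.
- robot.job_done(): hands the job in, once; it reports no verdict.
The state is a dict: "time": time; "q": joint angles; "qvel": joint speeds; "joint_torque": joint torques, N m; "tool_pos": TCP position; "tcp_rot": TCP orientation; "ft_force": force on the tool from outside, world axes, zero at the start; "torque": the same for the moment, N m; "gripper_width": finger opening in m.
Only numpy, scipy, OpenCV 4.12 (cv2) and the standard library are available. Lean on these libraries where they do the work, as an engineer would, in place of code of your own. Each camera call takes 0.05 s, during which the arm holds its last target. There are 200 camera calls.

## Working session

There is one attempt and no reset: what is moved stays moved. The work goes in short steps, each a Python script; the robot and the scene stay as the last script left them, time stands still between calls to the robot, and variables do not carry over. Pictures are saved under pics/ and viewed, about 8 in all and at most 12, crops included, and the job is handed in when it is done.

```bash
ls; mkdir -p pics
cat > h.py <<'E'
import numpy as np, cv2
from plant import robot
def save(name,fn):
    im=robot.grab_frame(name); cv2.imwrite('pics/'+fn,im); return im
def cal(name):
    c=robot.get_calibration(name); f=200/np.tan(np.radians(c['vertical_fov'])/2)
    R=cv2.Rodrigues(np.array(c['rvec'],float))[0]; return f,c['cx'],c['cy'],c['k1'],R,np.array(c['tvec'],float).ravel()
def p2w(c,u,v,z):
    f,cx,cy,k,R,t=c
    d=np.array([(u-cx)/f,(v-cy)/f]); s=d.copy()
    for _ in range(30): s=d/(1+k*(s@s))
    r=R.T@np.array([*s,1]); o=-R.T@t
    return o+r*(z-o[2])/r[2]
def w2p(c,P):
    f,cx,cy,k,R,t=c
    q=(R@np.array(P,float).T).T+t; s=q[...,:2]/q[...,2:]
    return s*(1+k*(s**2).sum(-1,keepdims=True))*f+[cx,cy]
E
python3 - <<'E'
from h import *
a=save('top','top0.png'); b=save('scene','scene0.png')
for n in('top','scene','wrist'):
    c=cal(n); print(n,c[:4],-c[4].T@c[5],c[4][2])
print(robot.observe())
E
```

```text
pics
top (np.float64(379.001886564317), 323.56826454725655, 191.28978011714895, -0.08099968047294503) [0.51009254 0.05305615 1.23658833] [ 0.02087511 -0.00155539 -0.99978088]
scene (np.float64(473.7954207686029), 311.8938162990651, 195.39724157995414, 0.04491259867718763) [1.34343547 0.40279281 1.02325839] [-0.63081711 -0.25830087 -0.73167646]
wrist (np.float64(327.03616568340095), 317.0610549770553, 194.39084516047856, 0.007489194036431559) [ 0.21644448 -0.56555548  0.37375461] [-0.31258349 -0.07087529 -0.94724245]
{'time': 0.1, 'q': array([-8.93066347e+01,  5.99718876e+00,  5.53163838e+00,  8.96043367e+01,
       -1.20713607e-03,  7.75272995e+01]), 'qvel': array([-0.02211873,  0.04628947,  0.16732816, -0.02320638, -0.00416654,
        0.00631432]), 'joint_torque': array([ 6.76139447e-03, -5.58210468e+01,  5.04719317e+01,  1.31350517e-02,
       -2.06866011e-04, -1.14040361e-06]), 'tool_pos': array([ 0.13667237, -0.58400922,  0.30318086]), 'tcp_rot': array([-1.79931502e+02, -1.39151753e-02,  1.31660583e+01]), 'ft_force': array([-0.64941478,  0.9099968 , -0.24911206]), 'torque': array([ 0.019037  ,  0.01964895, -0.01846732]), 'gripper_width': 0.0853560203186419}
```

View pics/top0.png

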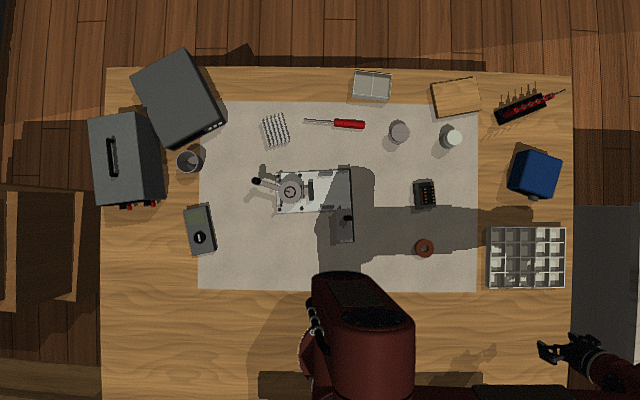

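View pics/scene0.png

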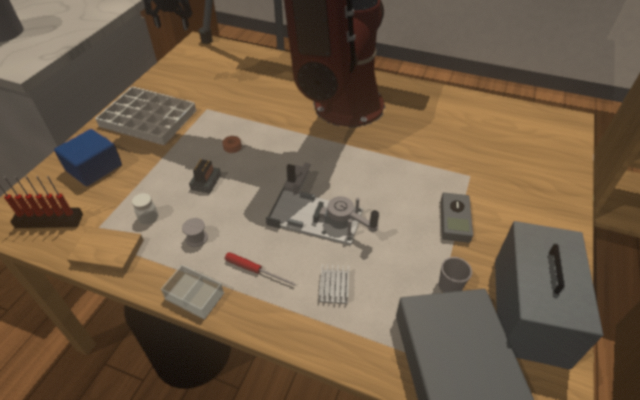

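Top view: image up is world +x and left is +y. The transformer is near (424,194), the jig bay near (325,190), the ratchet head near (290,190) and the tab near (348,218). I'll enlarge both.

Run:
```python
from h import *
a=cv2.imread('pics/top0.png')
l=cv2.resize(a[150:260,245:365],None,fx=5,fy=5,interpolation=cv2.INTER_CUBIC)
r=cv2.resize(a[170:220,400:450],None,fx=4,fy=4,interpolation=cv2.INTER_CUBIC)
r=cv2.convertScaleAbs(r,alpha=2,beta=20)
o=np.zeros((550,800,3),np.uint8);o[:,:600]=l;o[:200,600:]=r
cv2.imwrite('pics/c1.png',o)
c=cal('top')
for n,u,v,z in(('tr',424,194,.07),('bolt',290,190,.0745),('tab',348,218,.091),('knob',257,181,.122)): print(n,p2w(c,u,v,z))
```

```text
tr [ 0.530923   -0.25995444  0.07      ]
bolt [0.5367027  0.15430232 0.0745    ]
tab [ 0.45445546 -0.023797    0.091     ]
knob [0.5606473  0.24813392 0.122     ]
```

View pics/c1.png

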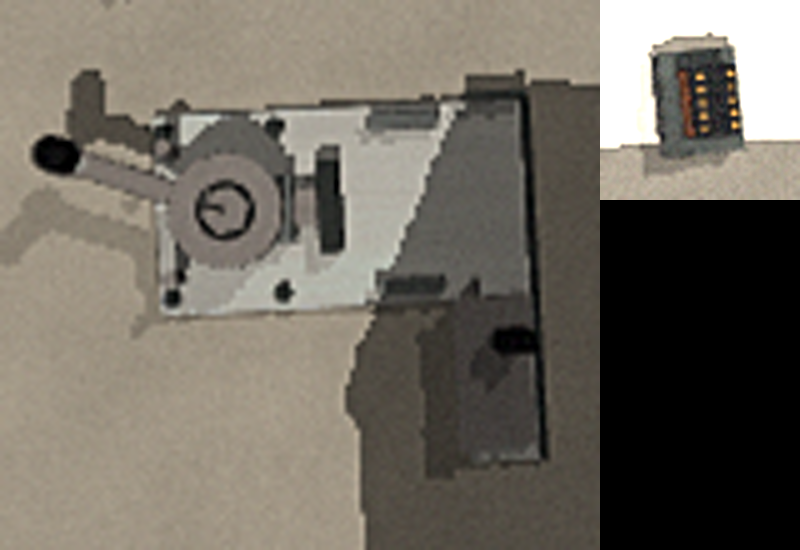

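Run:
```python
from h import *
import pickle
D=[180,0,180]
robot.move_pose([.50,.08,.34],D); c1=cal('wrist'); a=save('wrist','w_jig.png'); 
robot.move_pose([.53,-.26,.28],D); c2=cal('wrist'); b=save('wrist','w_tr.png')
pickle.dump((c1,c2),open('c.pkl','wb'))
s=robot.observe(); print(s['time'],s['q'],s['tool_pos'],s['tcp_rot'])
print(-c1[4].T@c1[5],-c2[4].T@c2[5])
cv2.imwrite('pics/w_tr2.png',cv2.resize(b[80:320,180:480],None,fx=2,fy=2))
```

```text
4.1833 [-3.86974054e+01  3.99604989e+00  1.07267821e+00  8.70439286e+01
  1.37063852e-02 -3.87842224e+01] [ 0.53045068 -0.25880479  0.28054577] [-1.79990202e+02  3.40752930e-02 -1.79913176e+02]
[0.4174964  0.07928319 0.41042968] [ 0.44763566 -0.25930745  0.35094433]
```

View pics/w_jig.png

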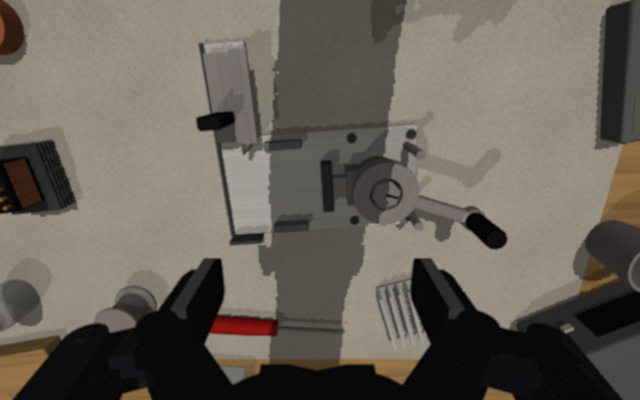

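View pics/w_tr2.png

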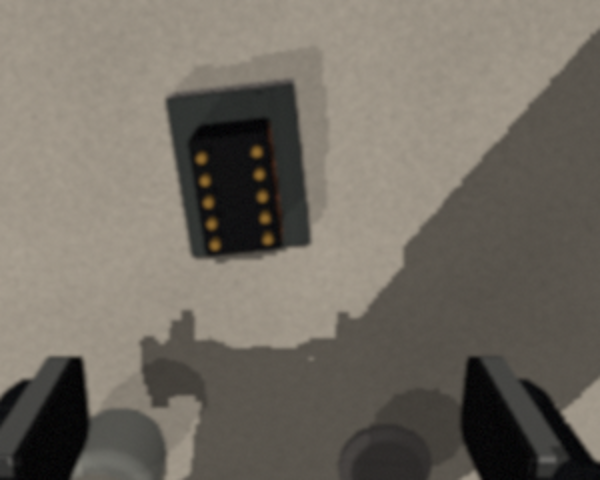

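```bash
cat > fit.py <<'E'
from h import *
import pickle
from scipy.optimize import least_squares
c1,c2=pickle.load(open('c.pkl','rb'));ct=cal('top')
# transformer pins
P=np.array([p2w(c2,180+(x+.5)/2-.5,80+(y+.5)/2-.5,.074) for x,y in((201,158),(256,152),(215,245),(268,239))])
m=P.mean(0);v=(P[2]+P[3]-P[0]-P[1]);print('tr',m,np.degrees(np.arctan2(v[1],v[0])),np.linalg.norm(v)/2,np.linalg.norm(P[1]-P[0]))
C=np.array([p2w(c2,180+(x+.5)/2-.5,80+(y+.5)/2-.5,.028) for x,y in((167,98),(294,82),(310,244),(193,257))]);print(C)
# jig: (cam,u,v,jigpoint)
obs=[(c1,387,194,(0,.1,.0745)),(c1,302,142,(-.048,None,.03)),(c1,308,222,(.048,None,.03)),
 (ct,289.5,191.6,(0,.1,.0745))]
def j2w(p,q):
    x,y,a=p;q=np.array(q,float);c,s=np.cos(a),np.sin(a)
    return np.stack([x+c*q[...,0]-s*q[...,1],y+s*q[...,0]+c*q[...,1],q[...,2]],-1)
if __name__=='__main__':
    B=p2w(c1,387,194,.0745);print('bolt',B,p2w(ct,289.5,191.6,.0745))
    print('fence',p2w(c1,302,142,.03),p2w(c1,308,222,.03))
    print('tab',p2w(c1,215,121,.091),p2w(ct,347.6,217.2,.091))
    print('knob',p2w(c1,488,233,.122))
    a=cv2.imread('pics/w_jig.png')[30:255,180:520]
    cv2.imwrite('pics/c2.png',cv2.resize(a,None,fx=2.35,fy=2.35,interpolation=cv2.INTER_CUBIC))
E
python3 fit.py
```

```text
tr [ 0.52700753 -0.27638125  0.074     ] 7.146711392608981 0.04006079934664107 0.02386247657003326
[[ 0.48879634 -0.31147737  0.028     ]
 [ 0.48108418 -0.24961702  0.028     ]
 [ 0.56445821 -0.24035091  0.028     ]
 [ 0.57179644 -0.30204156  0.028     ]]
bolt [0.53000568 0.15509699 0.0745    ] [0.53176878 0.15575218 0.0745    ]
fence [0.48089059 0.06193011 0.03      ] [0.58202165 0.06786685 0.03      ]
tab [ 0.45051675 -0.01820086  0.091     ] [ 0.45685339 -0.02255135  0.091     ]
knob [0.55404372 0.24458686 0.122     ]
```

View pics/c2.png

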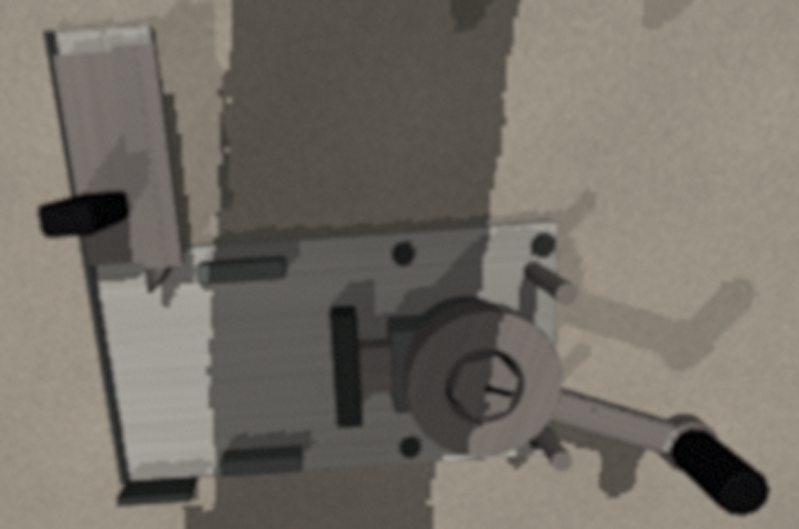

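```bash
cat > fit2.py <<'E'
from fit import *
W=lambda x,y,z:p2w(c1,180+(x+.5)/2.35-.5,30+(y+.5)/2.35-.5,z)
def ang(a,b): d=b-a; return np.degrees(np.arctan2(d[1],d[0]))
print('base hi',ang(W(300,239,.012),W(555,223,.012))-90,'lo',ang(W(310,467,.012),W(520,456,.012))-90,'right',ang(W(555,223,.012),W(553,300,.012)))
print('gate rail',ang(W(95,268,.012),W(126,485,.012)), 'gate topedge',ang(W(152,28,.0495),W(183,263,.0495)))
print('fences',ang(W(203,285,.03),W(287,276,.03))-90,ang(W(222,455,.012),W(302,447,.012))-90)
print('fence in',W(245,280,.03),W(262,451,.012)); print('post tops',W(565,292,.072),W(560,460,.072))
b=W(485,385,.0745);print('bolt',b,'padtop edge',W(343,306,.04),W(362,426,.04))
print('knob',W(745,488,.122),'tab top corners',[W(*p,.091) for p in((40,207),(122,193),(127,214),(45,236))])
E
python3 fit2.py
```

```text
tr [ 0.52700753 -0.27638125  0.074     ] 7.146711392608981 0.04006079934664107 0.02386247657003326
[[ 0.48879634 -0.31147737  0.028     ]
 [ 0.48108418 -0.24961702  0.028     ]
 [ 0.56445821 -0.24035091  0.028     ]
 [ 0.57179644 -0.30204156  0.028     ]]
base hi 3.4377034501008694 lo 3.1804365926004863 right 3.945203097700088
gate rail 2.6578761296901354 gate topedge 4.09448612480193
fences 6.058678548108858 6.06578293793855
fence in [0.4889064 0.0406679 0.03     ] [0.58922919 0.04512741 0.012     ]
post tops [0.48668146 0.18739963 0.072     ] [0.5682927  0.19306854 0.072     ]
bolt [0.52948174 0.15408393 0.0745    ] padtop edge [0.49996814 0.08936212 0.04      ] [0.56322477 0.09962409 0.04      ]
knob [0.55871595 0.25380094 0.122     ] tab top corners [array([ 0.44751501, -0.035287  ,  0.091     ]), array([ 0.44200969, -0.00157973,  0.091     ]), array([ 4.50319309e-01, -2.56795575e-04,  9.10000000e-02]), array([ 0.45915428, -0.03463092,  0.091     ])]
```

```bash
cat > ov.py <<'E'
from fit import *
J=(.5362,.0548,np.radians(3.5))
def seg(im,c,off,s,J,pts,col,close=True):
    p=(w2p(c,j2w(J,pts))-off+.5)*s
    cv2.polylines(im,[np.round(p*8).astype(int)],close,col,1,cv2.LINE_AA,3)
def circ(x,y,r,z): t=np.linspace(0,6.28,40); return np.stack([x+r*np.cos(t),y+r*np.sin(t),0*t+z],-1)
def rect(x0,x1,y0,y1,z): return [(x0,y0,z),(x1,y0,z),(x1,y1,z),(x0,y1,z)]
def draw(im,c,off,s,J=J,g=.11,b=.4):
    im=cv2.resize(im,None,fx=s,fy=s,interpolation=cv2.INTER_CUBIC)
    for pts,col in((circ(0,.1,.036,.074),(0,255,0)),(circ(-.031,.1454,.004,.072),(0,255,0)),(circ(.031,.1454,.004,.072),(0,255,0)),
      ([(-.048,-.03,.03),(-.048,.03,.03),(-.048,.03,.012),(-.048,-.03,.012)],(0,0,255)),([(.048,-.03,.03),(.048,.03,.03),(.048,.03,.012),(.048,-.03,.012)],(0,0,255)),
      (rect(-.03,.03,.0315-.004*b,.0315-.004*b+.008,.04),(255,255,0)),
      (rect(-.048-g,.048-g,-.055,-.037,.0495),(255,0,0)),(rect(.013-g,.027-g,-.086,-.062,.091),(0,255,255))):
        seg(im,c,np.array(off),s,J,pts,col)
    return im
if __name__=='__main__':
    a=draw(cv2.imread('pics/w_jig.png')[30:255,180:520],c1,(180,30),2.35)
    t=draw(cv2.imread('pics/top0.png')[155:245,245:365],ct,(245,155),2.9)
    t=cv2.resize(t,(0,0),fx=1,fy=1)
    cv2.imwrite('pics/ov.png',a); cv2.imwrite('pics/ovt.png',t)
    o=np.zeros((600,800,3),np.uint8); A=cv2.resize(a,None,fx=.75,fy=.75,interpolation=cv2.INTER_AREA)
    o[:A.shape[0],:A.shape[1]]=A
    cv2.imwrite('pics/ov.png',a)
E
python3 ov.py
```

```text
tr [ 0.52700753 -0.27638125  0.074     ] 7.146711392608981 0.04006079934664107 0.02386247657003326
[[ 0.48879634 -0.31147737  0.028     ]
 [ 0.48108418 -0.24961702  0.028     ]
 [ 0.56445821 -0.24035091  0.028     ]
 [ 0.57179644 -0.30204156  0.028     ]]
```

View pics/ov.png

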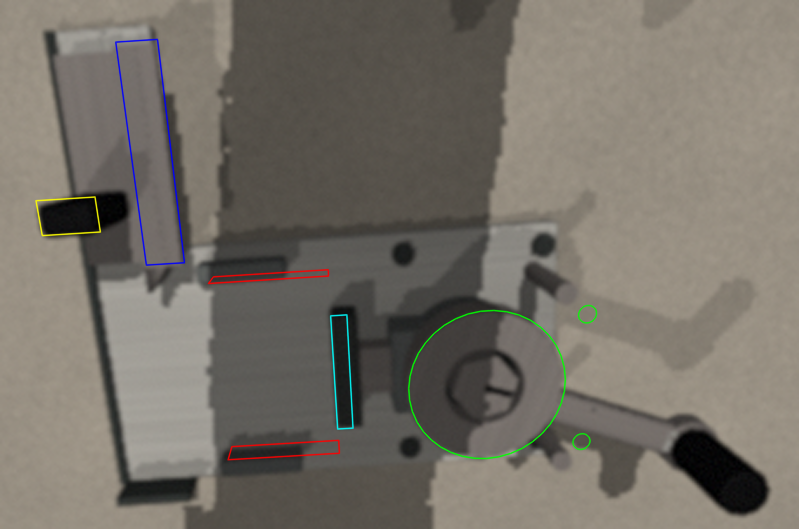

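The overlay puts the jig at about (0.5366, 0.0545) with a yaw of 3.5°. Head, pad, gate and tab all match to 1–2 mm. The transformer is at (0.527, −0.276) with a yaw of 6.8°. I'll pick it up and place it now.

```bash
cat >> h.py <<'E'
J=(.5366,.0545,np.radians(3.5))
def jw(x,y,z):
    c,s=np.cos(J[2]),np.sin(J[2]); return [J[0]+c*x-s*y,J[1]+s*x+c*y,z]
def st(m=''):
    s=robot.observe(); print(m,round(s['time'],2),'pos',s['tool_pos'].round(4),'rot',s['tcp_rot'].round(2),'F',s['ft_force'].round(1),'w',round(s['gripper_width'],4)); return s
E
python3 - <<'E'
from h import *
robot.move_pose([.527,-.276,.18],[180,0,-173.2])
robot.line_to([.527,-.276,.111],.1,guard=12); st('down')
robot.set_gripper(.03); s=st('grip')
p=s['tool_pos']
robot.line_to([p[0],p[1],.20],.12); st('up')
robot.move_pose(jw(0,-.009,.20),[180,0,-176.5]); st('over')
c=cal('wrist'); save('wrist','w_hold.png')
E
```

```text
down 5.52 pos [ 0.5274 -0.2763  0.1118] rot [-1.7996e+02  4.0000e-02 -1.7320e+02] F [0.9 0.8 0.9] w 0.0853
grip 6.03 pos [ 0.5272 -0.2763  0.1115] rot [-1.7996e+02  3.0000e-02 -1.7320e+02] F [-0.3  0.   3.6] w 0.035
up 6.92 pos [ 0.5269 -0.2759  0.1989] rot [ 1.7993e+02 -7.0000e-02 -1.7320e+02] F [-0.1 -0.2 -4.4] w 0.0354
over 8.15 pos [0.5374 0.0446 0.1999] rot [-179.97    0.   -176.54] F [-0.3 -0.8 -4.2] w 0.0351
```

View pics/w_hold.png

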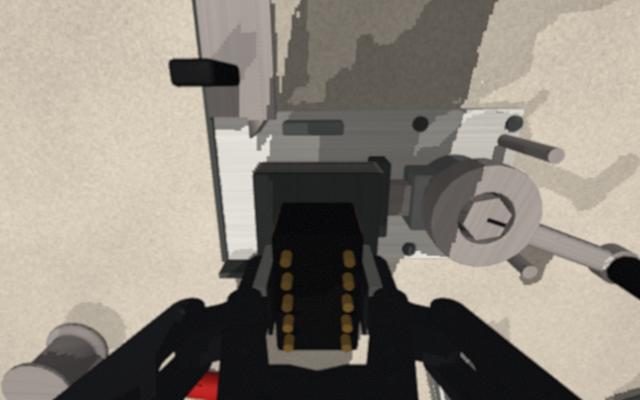

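Run:
```python
from h import *
c=cal('wrist')
print('bolt',p2w(c,487,215,.0745),'exp',jw(0,.1,.0745)); print('fence',p2w(c,314,134,.03))
a,b=p2w(c,255,172,.117),p2w(c,388,170,.117); print(a,b,(a+b)/2,np.linalg.norm(b-a),'exp mid',jw(-.042,-.009,.117))
robot.line_to(jw(0,-.009,.145),.12)
s0=st('pre'); hit=robot.line_to(jw(0,-.009,.119),.03,guard=3); st(hit)
```

```text
bolt [0.52814137 0.15346554 0.0745    ] exp [np.float64(0.5304951460465143), np.float64(0.15431347984218668), 0.0745]
fence [0.48928069 0.03918885 0.03      ]
[0.49677403 0.01175526 0.117     ] [0.49196282 0.07584712 0.117     ] [0.49436843 0.04380119 0.117     ] 0.06427219630048608 exp mid [np.float64(0.4952277753220953), np.float64(0.042952748153739215), 0.117]
pre 8.81 pos [0.5373 0.0452 0.1454] rot [-1.8000e+02  1.0000e-02 -1.7652e+02] F [-0.8 -0.3 -4.4] w 0.0351
True 9.49 pos [0.5369 0.0454 0.1234] rot [-1.7998e+02 -4.0000e-02 -1.7650e+02] F [-0.7 -0.6  3.6] w 0.0351
```

Run:
```python
from h import *
robot.set_gripper(.058); s=st('rel'); p=s['tool_pos']
robot.line_to([p[0],p[1],.17],.12)
robot.move_pose(jw(-.06,-.03,.27),[180,0,-176.5]); st()
c=cal('wrist'); im=save('wrist','w_set.png')
import pickle; pickle.dump(c,open('c3.pkl','wb'))
```

```text
rel 9.84 pos [0.536  0.0457 0.1223] rot [ 1.7997e+02 -1.7000e-01 -1.7650e+02] F [ 0.9 -0.3 -0.3] w 0.0585
 10.93 pos [0.4785 0.0207 0.2697] rot [-1.8000e+02  2.0000e-02 -1.7653e+02] F [ 0.2 -0.2 -0. ] w 0.0576
```

View pics/w_set.png

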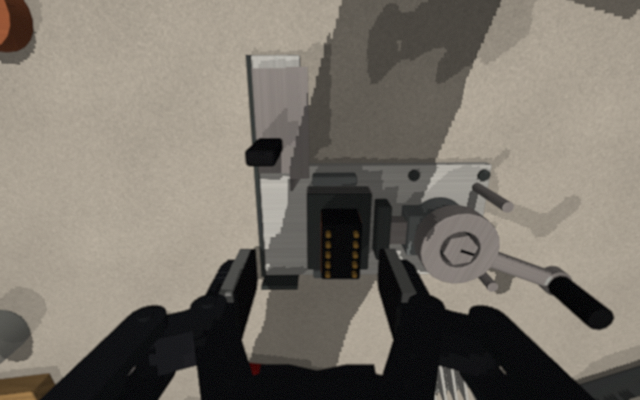

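The transformer stands straight in the bay. The tab top is at about (261,152). Next I'll push the gate shut with closed fingers.

Run:
```python
from h import *
import pickle
c=pickle.load(open('c3.pkl','rb'))
t=p2w(c,261,154,.091); print('tab',t)
co,si=np.cos(J[2]),np.sin(J[2]); d=t[:2]-J[:2]; jx,jy=co*d[0]+si*d[1],-si*d[0]+co*d[1]; print('jig',jx,jy)
b=p2w(c,461,249,.0745);k=p2w(c,600,317,.122);print('bolt',b,'knob',k,np.linalg.norm((k-b)[:2]),'hdl',.6+J[2]+np.arctan2((k-b)[0],(k-b)[1]))
D=[180,0,-176.5]
robot.set_gripper(0)
x0=min(jx,-.085)-.007-.011-.02
robot.move_pose(jw(x0,-.074,.18),D); robot.line_to(jw(x0,-.074,.138),.12,guard=10); st('behind')
for x in(-.06,-.02,-.004):
    if robot.line_to(jw(x,-.074,.138),.07,guard=9): print('hit'); break
    s=st(x)
    
h=robot.line_to(jw(.012,-.074,.138),.03,guard=9); st(h)
```

```text
tab [ 0.44940015 -0.02433981  0.091     ]
jig -0.09185025951562041 -0.07336933175356117
bolt [0.5294766  0.15467194 0.0745    ] knob [0.55893809 0.25248158 0.122     ] 0.10215040327618038 hdl 0.9536554019775456
behind 12.62 pos [ 0.4121 -0.0271  0.1389] rot [-1.7999e+02  3.0000e-02 -1.7646e+02] F [ 0.4 -0.6  0.8] w 0.0001
-0.06 13.78 pos [ 0.4813 -0.0231  0.1381] rot [-1.7999e+02  3.0000e-02 -1.7650e+02] F [-0.1  0.1  0.3] w 0.0001
-0.02 14.5 pos [ 0.5211 -0.0206  0.138 ] rot [-1.7999e+02  1.0000e-02 -1.7650e+02] F [ 0.3 -0.3 -0.1] w 0.0002
-0.004 14.88 pos [ 0.5371 -0.0197  0.138 ] rot [-1.7999e+02  1.0000e-02 -1.7649e+02] F [0.1 1.2 0.9] w -0.0001
True 15.26 pos [ 0.5449 -0.0189  0.1374] rot [ 179.99   -0.2  -176.51] F [0.3 0.5 0.1] w -0.0002
```

```bash
cat >> h.py <<'E'
def hpose(h,z=.152,r=.105):
    a=h-.6; return jw(r*np.sin(a),.1+r*np.cos(a),z),[180,0,90-np.degrees(a)+np.degrees(J[2])-180]
def hnow():
    p=robot.observe()['tool_pos'][:2]-np.array(jw(0,.1,0)[:2]); return .6+J[2]+np.arctan2(p[0],p[1]),np.linalg.norm(p)
E
python3 - <<'E'
from h import *
s=st(); h=robot.line_to(jw(.016,-.074,.138),.03,guard=13); st(h)
robot.line_to(jw(-.025,-.074,.138),.12); robot.line_to(jw(-.025,-.074,.18),.15)
robot.set_gripper(.04)
p,o=hpose(.954,.23); robot.move_pose(p,o); st('above knob'); 
save('wrist','w_knob.png')
p,_=hpose(.954,.20)
c=cal('wrist'); print('expected knob top px',w2p(c,np.array([[*p[:2],.122]])))
E
```

```text
15.26 pos [ 0.5449 -0.0189  0.1374] rot [ 179.99   -0.2  -176.51] F [0.3 0.5 0.1] w -0.0002
True 15.47 pos [ 0.5451 -0.0187  0.1367] rot [ 179.97   -0.38 -176.51] F [ 0.4 -0.2  0.6] w 0.0002
above knob 17.87 pos [0.5609 0.254  0.2297] rot [ 1.7999e+02 -3.0000e-02 -1.0692e+02] F [ 0.5 -0.4 -0.2] w 0.0402
expected knob top px [[316.94348355 231.7031945 ]]
```

View pics/w_knob.png

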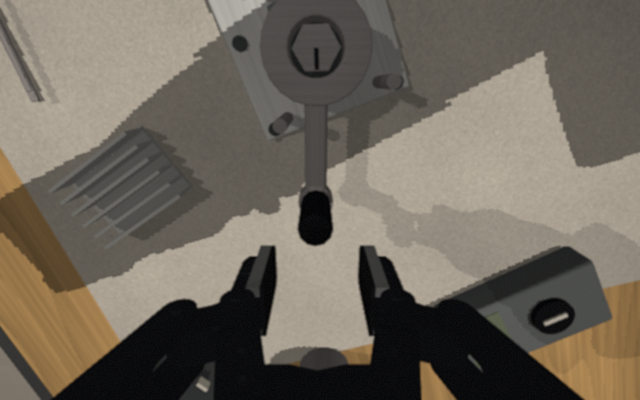

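The knob is at (316,230) in the picture and was expected at (317,232), so the fingers are aligned. I'll cage it loosely and swing.

```bash
cat > sw.py <<'E'
from h import *
def swing(a,b,guard=10,vel=.12,step=.42):
    """arc from handle angle a to b; returns (stopped, h)"""
    n=max(1,int(np.ceil(abs(b-a)/step)))
    for t in np.linspace(a,b,n+1)[1:]:
        p,o=hpose(t); hit=robot.line_to(p,vel,rotation=o,guard=guard)
        if hit: break
    h,r=hnow(); F=robot.observe()['ft_force']; print('swing to %.2f: hit %s h=%.3f r=%.4f F=%s t=%.2f'%(b,hit,h,r,F.round(1),robot.observe()['time'])); return hit,h
E
python3 - <<'E'
from sw import *
p,o=hpose(.954); print(robot.line_to(p,.1,guard=8)); st('on knob')
robot.set_gripper(.026); st('cage')
_,h=swing(.954,-.06)
_,h=swing(h,1.27)
_,h=swing(h,-.06)
E
```

```text
False
on knob 18.85 pos [0.5612 0.2549 0.1528] rot [-1.7994e+02  3.0000e-02 -1.0679e+02] F [0.6 0.3 1.1] w 0.0398
cage 19.14 pos [0.5611 0.2549 0.1525] rot [-1.7996e+02  2.0000e-02 -1.0678e+02] F [ 0.3 -0.3 -0.8] w 0.026
swing to -0.06: hit True h=-0.025 r=0.1039 F=[5.2 5.4 2.9] t=20.49
swing to 1.27: hit True h=0.030 r=0.1035 F=[-0.2 -0.5  0.3] t=20.71
swing to -0.06: hit False h=-0.030 r=0.1041 F=[18.5 12.6 -8.4] t=20.96
```

```bash
cat >> sw.py <<'E'
def ease(h,d):
    p,o=hpose(h+d); robot.line_to(p,.08,rotation=o); return h+d
E
python3 - <<'E'
from sw import *
h=ease(-.02,.04); st('eased')
hit,h=swing(h,1.25)
if h>1: 
    h=ease(h,-.04); hit,h=swing(h,-.05); h=ease(h,.04)
    hit,h=swing(h,1.25); h=ease(h,-.04)
E
```

```text
eased 21.22 pos [0.4674 0.2383 0.1518] rot [ 1.7994e+02  2.0000e-02 -5.3080e+01] F [-1.  -0.5  0.6] w 0.0261
swing to 1.25: hit True h=1.223 r=0.1040 F=[-1.3  0.8  1.6] t=22.77
swing to -0.05: hit True h=-0.025 r=0.1039 F=[4.4 4.  1.2] t=24.57
swing to 1.25: hit True h=1.223 r=0.1040 F=[-1.7  1.4  2.6] t=26.37
```

Run:
```python
from sw import *
h,_=hnow()
for i in range(4):
    hit,h=swing(h,-.05)
    if h>.05: print('back blocked');break
    h=ease(h,.04)
    hit,h=swing(h,1.25)
    h=ease(h,-.04)
    if h<1.1: break
h1=h
hit,h=swing(h,h+.2,guard=13); h=ease(h,-.04)
```

```text
swing to -0.05: hit True h=-0.025 r=0.1039 F=[5.2 3.6 2. ] t=28.18
swing to 1.25: hit True h=1.223 r=0.1040 F=[-2.   1.4  1.8] t=29.98
swing to -0.05: hit True h=-0.025 r=0.1040 F=[3.6 3.6 2.1] t=31.77
swing to 1.25: hit True h=1.171 r=0.1037 F=[-11.4   5.7   8.4] t=33.53
swing to -0.05: hit True h=0.942 r=0.1033 F=[-0.4  0.1 -0.7] t=34.07
back blocked
swing to 1.14: hit False h=1.133 r=0.1045 F=[-9.7  1.3  4.1] t=34.40
```

Run:
```python
from sw import *
h=ease(hnow()[0],-.08); st('eased')
hit,h=swing(h,-.05); 
if hit and h>.05: h=ease(h,-.03); hit,h=swing(h,-.05)
h=ease(h,.04)
hit,h=swing(h,1.25)
h=ease(h,-.05)
st()
```

```text
eased 34.92 pos [0.5654 0.2533 0.1517] rot [ 179.97    0.   -109.71] F [-2.2  1.8 -1.8] w 0.0261
swing to -0.05: hit True h=-0.025 r=0.1040 F=[5.3 3.6 1.9] t=36.30
swing to 1.25: hit True h=0.409 r=0.1041 F=[-8.8 -3.4  6.5] t=37.00
 37.25 pos [0.4978 0.254  0.1512] rot [ 1.7978e+02 -2.0000e-02 -7.2660e+01] F [-6.7 -2.7  2. ] w 0.0261
```

Run:
```python
from sw import *
h=ease(hnow()[0],-.10); st('eased')
hit,h=swing(h,1.25,guard=14); st()
h=ease(h,-.12); st('eased')
hit,h=swing(h,1.25,guard=14,vel=.06); h=ease(h,-.12); st('eased')
```

```text
eased 37.55 pos [0.488  0.2502 0.1519] rot [179.99   0.   -66.25] F [-0.8 -0.8 -0.6] w 0.0261
swing to 1.25: hit True h=0.463 r=0.1041 F=[-14.3  -3.8   8.4] t=37.86
 37.86 pos [0.51   0.2564 0.1509] rot [ 1.7947e+02 -1.0000e-02 -8.0780e+01] F [-14.3  -3.8   8.4] w 0.0259
eased 38.17 pos [0.4966 0.2538 0.1512] rot [179.82   0.   -71.9 ] F [-5.8 -0.9 -0.3] w 0.0259
swing to 1.25: hit True h=0.470 r=0.1046 F=[-14.3  -3.    7.7] t=38.54
eased 38.86 pos [0.497  0.2541 0.151 ] rot [ 1.798e+02  2.000e-02 -7.227e+01] F [-7.3 -0.2 -0.9] w 0.0263
```

Run:
```python
from sw import *
h=ease(hnow()[0],-.03); st('eased'); robot.set_gripper(.04)
p,o=hpose(h,.20); robot.line_to(p,.12); st('up')
robot.move_pose(jw(-.05,.0,.30),[180,0,-176.5]); st()
c=cal('wrist'); im=save('wrist','w_end.png')
import ov
o=im[90:330,200:540].copy()
a=ov.draw(o,c,(200,90),2.35,J=J,g=0,b=4.0)
cv2.imwrite('pics/end_ov.png',a)
k=None
```

```text
eased 39.11 pos [0.4936 0.2528 0.1512] rot [ 1.7988e+02  2.0000e-02 -6.9890e+01] F [-4.7 -0.1 -1.9] w 0.026
up 39.95 pos [0.4943 0.2529 0.1999] rot [-179.97   -0.    -69.76] F [ 0.4 -0.8 -0.2] w 0.04
 41.27 pos [0.4866 0.0518 0.2993] rot [ 1.7998e+02 -5.0000e-02 -1.7640e+02] F [ 0.3  0.1 -0.3] w 0.0402
tr [ 0.52700753 -0.27638125  0.074     ] 7.146711392608981 0.04006079934664107 0.02386247657003326
[[ 0.48879634 -0.31147737  0.028     ]
 [ 0.48108418 -0.24961702  0.028     ]
 [ 0.56445821 -0.24035091  0.028     ]
 [ 0.57179644 -0.30204156  0.028     ]]
```

View pics/end_ov.png

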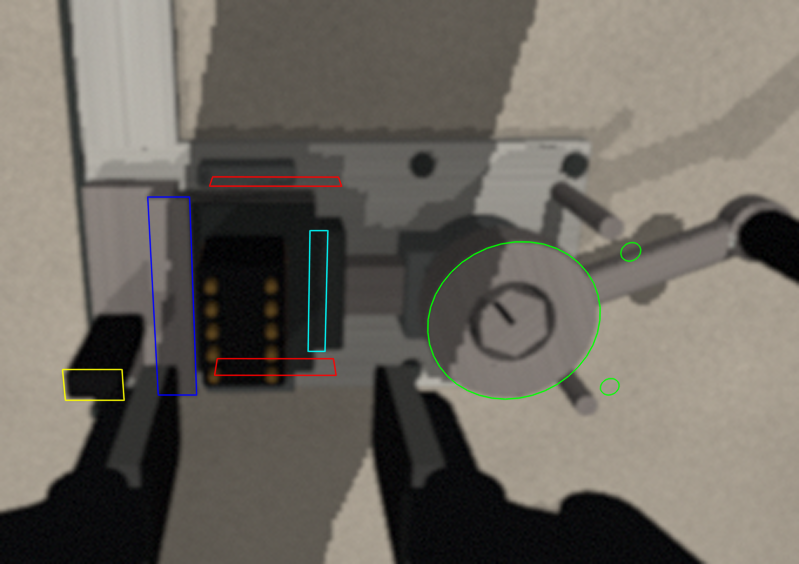

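Run:
```python
from h import *
robot.job_done(); st('done')
```

```text
the job is handed in; nothing more can be done
the job is handed in; nothing more can be done
```

I put the transformer in the bay, slid the gate shut and tightened the clamp bolt until it would turn no further. I handed the job in at about 41 s of robot time, with the arm clear of everything.

- **Transformer:** It touched down at the expected height with about 8 N of contact force, and the picture after release showed it standing straight in the bay.
- **Gate:** It stopped twice at the same place when pushed with 9 N and then 13 N. That place is where the gate should be fully shut, to within about 3 mm.
- **Bolt:** I made five clockwise strokes. The handle stopped short of the post at about 1.17 rad. On the next stroke it stopped at about 0.4 rad and resisted about 14 N in two repeated pushes, against about 3 N when turning. In the pictures the bolt's mark had turned about 3.7 rad. Added to the 0.3–0.4 rad read from the pad's starting position, that agrees with the 4.0 rad end.
- **Final picture:** It shows the pad against the transformer and the gate wall in its shut position. A gripper finger partly hid the gate tab, so I could not check it there.
- **What went less smoothly:**
  - Three swings stopped early because the force guard started from a loaded state. I eased the handle off and repeated them.
  - One back swing pressed the stop post with about 22 N for a moment, which is above the advised 15 N.
- **Not checked:** The clamp force can't be measured directly. I inferred it from the bolt being at its end. I also took no overall picture at the end to confirm the other things on the bench, but no unexpected contact was felt near them.

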